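Slide the cover over the circuit board

TASK

Two identical trays stand on the bench, each with a flat, handleless sliding cover pushed away over its far bay. Press down on the cover of the tray that holds the circuit board and drag it back towards you until it is fully home over the board. Leave the cover of the tray with the terminal block where it is, open.

Things in the scene. Friction and masses are not known exactly. Their poses are not given: they have to be found in the camera images.
- board_tray: Grey plastic two-bay tray that holds the circuit board, fixed on the bench: 170 (x) x 76 (y) x 40 mm high on four feet. Origin: centre of its underside; z up; its x axis runs along its length away from the robot (near bay at -x, far bay at +x), yaw within 0.15 rad. Lips 10 mm wide along both long sides (top at 40 mm) hold the cover down; end walls 35 mm high, flush with the cover's plate.
- board_cover (a joint): Slide of this tray's flat cover along the tray's x axis, in m: 0 = fully home over the near bay, at its end stop; 0.074 = over the far bay, near bay open (starts at 0.064 to 0.074). It grows away from the robot. The cover stays where it is left; moving it takes 1 to 2 N.
- board_cover_pad (a point): Centre of the top of this cover's pad, 36.5 mm above the bench; moves with the cover; axes as the tray's. The cover is an aluminium plate 84 (x) x 64 (y) x 3 mm, no handle, 56 mm of its width free between the lips, with a flat rubber pad 40 (x) x 36 (y) x 1.5 mm in its middle. It runs in rigid grooves: 5 to 15 N of press on the pad grips enough to drag it.
- terminal_tray: Grey plastic two-bay tray that holds the terminal block, fixed on the bench: 170 (x) x 76 (y) x 40 mm high on four feet. Origin: centre of its underside; z up; its x axis runs along its length away from the robot (near bay at -x, far bay at +x), yaw within 0.15 rad. Lips 10 mm wide along both long sides (top at 40 mm) hold the cover down; end walls 35 mm high, flush with the cover's plate.
- terminal_cover (a joint): Slide of this tray's flat cover along the tray's x axis, in m: 0 = fully home over the near bay, at its end stop; 0.074 = over the far bay, near bay open (starts at 0.064 to 0.074). It grows away from the robot. The cover stays where it is left; moving it takes 1 to 2 N.
- terminal_cover_pad (a point): Centre of the top of this cover's pad, 36.5 mm above the bench; moves with the cover; axes as the tray's. The cover is an aluminium plate 84 (x) x 64 (y) x 3 mm, no handle, 56 mm of its width free between the lips, with a flat rubber pad 40 (x) x 36 (y) x 1.5 mm in its middle. It runs in rigid grooves: 5 to 15 N of press on the pad grips enough to drag it.
- board_mid (a point): Centre of the small green circuit board with a white connector, 48 x 62 x 10 mm, lying flat in the near bay of its tray, well below the cover. Keep clear, left of the trays: a fixed upright monitor, slantwise from about x 0.11, y 0 to x 0.55, y 0.25, its top 0.39 m above the bench; and a lamp hung 0.89 m up, from x 0.38 on, at y 0.11 to 0.15.
- terminals_mid (a point): Centre of the black screw terminal block, 22 x 58 x 19 mm, lying in the near bay of the other, identical tray.

How it is judged:
At the end, for the whole second after the job is handed in: The cover of the circuit board's tray is home over the near bay, within 10 mm of its end stop, and at rest; the cover of the terminal block's tray is still open (0.050 m or more) (value of joint board_cover below 0.01 m and velocity of joint board_cover between -0.01 and 0.01 m/s and value of joint terminal_cover above 0.05 m); the robot touches nothing.
It fails at once if the cover of the terminal block's tray is dragged from its open place (below 0.050 m) (value of joint terminal_cover below 0.05 m).
It also fails if it takes over 29 s, if anything falls off the work surface, if the arm or the gripper's body presses on something with over 40 N, if the wrist force passes 120 N, or if a joint passes its speed limit or range.

ROBOT

A 6-joint arm with a two-finger parallel gripper is mounted at the origin on a cart in front of the work surface, level with it; the furniture and walls round the work are solid. World frame = base frame: x ahead of the robot, y to its left, z up, the work surface at z = 0. Lengths are in m, angles in rad, forces in N, time in s.
With the tool pointing down it reaches from about 0.225 to 0.875 m from the base axis. Payload 3.4 kg.
Tool frame: the origin (TCP) lies on the centre line of the jaws, within the pads' length; the fingertips stand 11 mm ahead of it and the grasp point (between the pads) lies 8 mm behind it; z points along the fingers, y is the line along which they close (so a half turn about z gives the same grasp; the last joint's range is limited). The gripper opens to 85 mm and grips with 20 to 120 N. Pads are 22 mm wide; open, the fingers measure 114 mm over their backs; the gripper's body (76 mm by 85 mm) begins 54 mm behind the grasp point. The pads swing forward as they close: fully open they stand 13 mm farther back than shut.
Start: joints at [1.193, 0.276, 1.505, -0, 1.361, -0.121], TCP at [0.146, 0.556, 0.242] pointing down, gripper open.
Joint ranges: [-2.89, 2.89], [-0.75, 2.08], [0.22, 2.7], [-1.18, 4.32], [0.11, 2.71], [-2.7, 2.7]. Speed limits (rad/s): [2.57, 2.57, 3.14, 3.14, 3.14, 3.14].

INTERFACE

Orientations are given as a unit quaternion [w, x, y, z].
In Python, from rig import manip, eyes, job gives the robot as it stands.
- The arm moves only by the tool drive_tool, never from a script. Its argument "rows" is a list of rows, each a list of 3 entries, a list of its own where there are three numbers: the turn, a rotation vector about the world's x, y, z in rad, then the shift along the world's x, y, z in cm, then the finger opening in cm, from 0 to 8.54. A call has 1 to 8 rows; each row shifts and turns the commanded pose from where the row before left it; what a row does not reach is not made up. A row lasts 1/8 s, in which the tool goes at most 62.5 mm and 10.7 degrees, less where a joint would pass 70% of its speed; a pose out of reach is approached as far as the arm can. A call is refused whole if a number of a shift passes 6.25 or a number of a turn 0.188, either way. A call with a gripper value outside its range is refused whole. The fingers move at their own pace and stop on an object; "force" is the grip in N (left out, the last holds). Time passes only in rows, so rows that do not move let the fingers close. It gives the time, the measured TCP pose, the force, the opening and the grip force at its end, in the units of the state.
- manip.get_state(): the state, without advancing time (a new reading comes with each control period).
- eyes.get_image(name): name is "side" or "top" or "wrist"; returns the picture (420x560x3 uint8, red, green, blue); there is no depth.
- eyes.get_calibration(name): a dict with "camera_matrix" (3x3 intrinsics, pixels), "view" (4x4, takes a point from world to camera coordinates). Camera axes: x right, y up, looking along -z (the intrinsics and any distortion apply to the point x, -y, -z); pixel columns grow to the right and rows downward; lengths in m; the calibration is good to about 2 mm. A picture is of the moment at which its call begins: read the wrist's pose just before it. get_calibration takes no time and is no camera call; for the wrist camera it gives the pose at the moment of the call.
- job.sign_off(): hands the job in; it is judged then, once.
The state is a dict: "clock": time; "qpos": joint angles; "qd": joint speeds; "effort": joint torques, N m; "position": TCP position; "ee_rot": TCP orientation; "contact_force": force on the tool from outside, world axes, zero at the start; "moment": the same for the moment, N m; "width": finger opening in m; "gripper_force": force on a finger pad.
Only numpy, scipy, OpenCV 4.12 (cv2) and the standard library are available. Lean on these libraries where they do the work, as an engineer would, in place of code of your own. Each camera call takes 0.05 s, during which the arm holds its last target. There are 200 camera calls.

## Working session

There is one attempt and no reset: what is moved stays moved. The work goes in short steps, Python scripts to look and compute and a tool call to move; the robot and the scene stay as the last step left them, time stands still between calls to the robot, and variables do not carry over. Pictures are saved under pics/ and viewed, at most 10 in all, crops included, and the job is handed in when it is done.

Besides the shell and the picture viewer there is one more tool, called as a command line: name --argument value ..., lists and objects as JSON in quotes. drive_tool: Moves the arm, as the interface text tells. Its arguments: {"type":"object","properties":{"rows":{"type":"array"},"force":{"type":"number"}},"required":["rows"]}

```bash
mkdir -p pics
python3 - <<'E'
from rig import manip, eyes, job
import cv2,numpy as np
s=manip.get_state();print(s['clock'],s['position'],s['ee_rot'],s['width'])
for n in("top","side"):
    cv2.imwrite(f"pics/{n}0.png",eyes.get_image(n)[:,:,::-1])
    c=eyes.get_calibration(n);print(n,{k:np.round(v,4).tolist() if not isinstance(v,str) else v for k,v in c.items()})
E
```

```text
0.0 [0.14584844 0.55567749 0.24143244] [-2.35119536e-04  1.28041292e-01  9.91768422e-01 -8.77288436e-04] 0.08510314929550125
top {'camera_matrix': [[462.5681, 0.0, 274.9237], [0.0, 462.5681, 204.9804], [0.0, 0.0, 1.0]], 'view': [[0.0109, -0.9999, -0.0, -0.0924], [0.9924, 0.0108, 0.1228, -0.4808], [-0.1228, -0.0013, 0.9924, -0.8653], [0.0, 0.0, 0.0, 1.0]]}
side {'camera_matrix': [[469.2046, 0.0, 272.7039], [0.0, 469.2046, 212.3122], [0.0, 0.0, 1.0]], 'view': [[0.9994, -0.0328, -0.0048, -0.4596], [0.0247, 0.6378, 0.7698, -0.0073], [-0.0222, -0.7695, 0.6383, -0.9238], [0.0, 0.0, 0.0, 1.0]]}
```

View pics/top0.png

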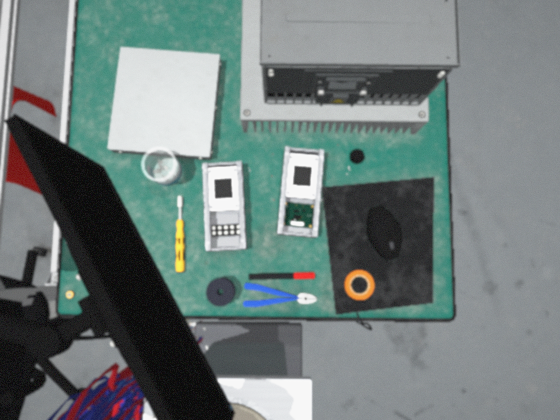

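View pics/side0.png

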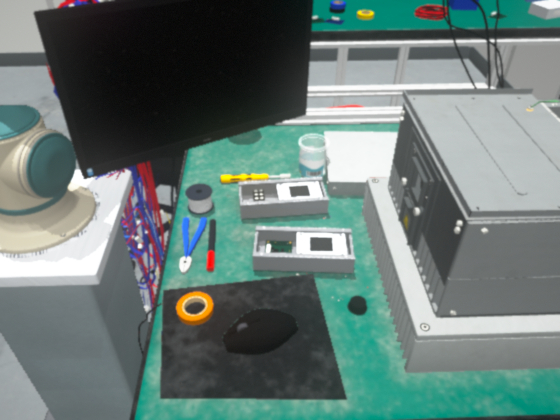

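Top view: the board tray is the right-hand one, with the green board at about (298,213) and its pad at (302,176). The terminal tray is on the left, with its pad at (223,188). Next I'll measure the pads and the tray outlines.

```bash
cat > h.py <<'E'
import numpy as np,cv2
from rig import manip,eyes,job
def ray(n,u,v,z,cal=None):
    c=cal or eyes.get_calibration(n);K=np.array(c['camera_matrix']);V=np.array(c['view'])
    d=np.linalg.inv(K)@[u,v,1];d=np.array([d[0],-d[1],-d[2]])
    o=-V[:3,:3].T@V[:3,3];d=V[:3,:3].T@d
    return o+d*(z-o[2])/d[2]
def pix(n,p,cal=None):
    c=cal or eyes.get_calibration(n);K=np.array(c['camera_matrix']);V=np.array(c['view'])
    q=V[:3,:3]@p+V[:3,3];q=K@[q[0],-q[1],-q[2]];return q[:2]/q[2]
def blob(n,img,seed,r,th=90):
    g=cv2.cvtColor(img,cv2.COLOR_BGR2GRAY);u,v=seed
    w=np.clip(th*1.4-g[v-r:v+r+1,u-r:u+r+1].astype(float),0,th)
    m=(w>0).astype(np.uint8);_,l=cv2.connectedComponents(m);k=l==l[r,r]
    y,x=np.nonzero(k);return (x.mean()+u-r,y.mean()+v-r,k.sum())
E
python3 - <<'E'
from h import *
t=cv2.imread('pics/top0.png');s=cv2.imread('pics/side0.png')
for nm,a,b in(("board",(302,176),(321,244)),("term",(223,188),(299,190))):
    for n,im,sd in(("top",t,a),("side",s,b)):
        u,v,k=blob(n,im,sd,16);print(nm,n,round(u,1),round(v,1),k,ray(n,u,v,.0365).round(4))
# tray axis: bright mask in top
g=t[140:260,190:335];hsv=cv2.cvtColor(g,cv2.COLOR_BGR2HSV)
m=((hsv[...,1]<50)&(hsv[...,2]>110)).astype(np.uint8)
cs,_=cv2.findContours(m,cv2.RETR_EXTERNAL,cv2.CHAIN_APPROX_NONE)
for c in cs:
    if cv2.contourArea(c)>1500:
        bx=cv2.boxPoints(cv2.minAreaRect(c))+[190,140]
        for p in bx: print(p.round(1),ray("top",*p,.038)[:2].round(4))
a=cv2.resize(t[135:255,195:335],None,fx=5,fy=5,interpolation=cv2.INTER_CUBIC);cv2.imwrite('pics/crop.png',a)
E
```

```text
board top 301.9 175.5 280 [ 0.5389 -0.1388  0.0365]
board side 320.8 243.6 247 [ 0.5383 -0.1376  0.0365]
term top 222.8 187.9 284 [0.513  0.0136 0.0365]
term side 298.9 190.5 151 [0.5122 0.0148 0.0365]
[201.  162.1] [0.563 0.057]
[243.3 160.6] [ 0.5669 -0.025 ]
[246.5 250.1] [ 0.3942 -0.0343]
[204.2 251.6] [0.3905 0.0457]
[273.9 234. ] [ 0.4252 -0.0859]
[284.6 144.5] [ 0.5997 -0.1048]
[328.6 149.8] [ 0.5901 -0.1904]
[317.8 239.3] [ 0.4161 -0.1695]
```

View pics/crop.png

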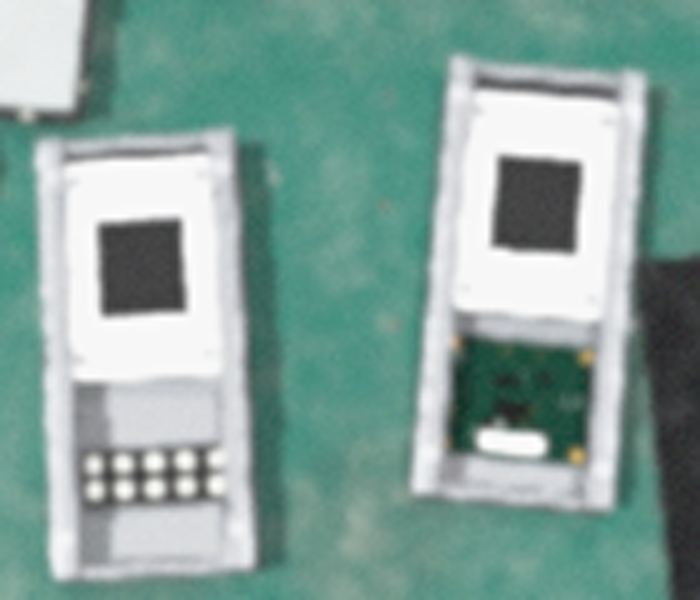

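The board tray's yaw is about -0.11 rad and its pad is at (0.5386, -0.138). The cover needs to travel about 68 mm. I'll lift over the monitor first.

drive_tool --rows '[[[0,0,0],[0,0,4.5],0],[[0,0,0],[0,0,4.5],0],[[0,0,0],[0,0,4.5],0],[[0,0,0],[0,0,4.5],0],[[0,0,0],[0,0,4.0],0],[[0,0,0],[2.5,-4.4,0],0],[[0,0,0],[2.5,-4.4,0],0],[[0,0,0],[2.5,-4.4,0],0]]' --force 30

```text
clock: 1.1
position: [0.2215, 0.4228, 0.4618]
ee_rot: [-0.0, 0.128, 0.992, -0.0]
contact_force: [0.1, -0.3, -0.1]
width: 0.0003
gripper_force: 0.0
```

drive_tool --rows '[[[0,0,0],[2.5,-4.4,0],0],[[0,0,0],[2.5,-4.4,0],0],[[0,0,0],[0,0,0],0]]'

```text
clock: 1.48
position: [0.2721, 0.3337, 0.4624]
ee_rot: [0.0, 0.131, 0.991, -0.0]
contact_force: [0.1, 0.5, 0.6]
width: 0.0001
gripper_force: 0.0
```

Run:
```python
from h import *
s=manip.get_state();print(s['clock'],s['position'],s['qpos'],s['contact_force'],s['width'])
a=eyes.get_image("side")[:,:,::-1];b=eyes.get_image("top")[:,:,::-1]
cv2.imwrite('pics/mid.png',cv2.resize(np.hstack([a,b]),(800,300),interpolation=cv2.INTER_AREA))
```

```text
1.475 [0.2720881  0.33367899 0.46244049] [ 7.25593703e-01  3.86856856e-03  1.30797300e+00 -9.51149206e-04
  1.82972041e+00 -5.83203330e-01] [0.11795149 0.53282964 0.58286848] 7.362139590637095e-05
```

View pics/mid.png

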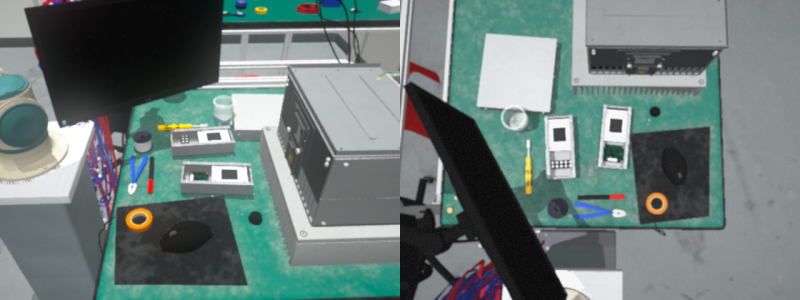

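Both views show the trays unobstructed, and the arm is still hidden behind the monitor. There is no contact force, so I'll continue over it.

drive_tool --rows '[[[0,0,0],[2.6,-4.7,0],0],[[0,0,0],[2.6,-4.7,0],0],[[0,0,0],[2.6,-4.7,0],0],[[0,0,0],[2.6,-4.7,0],0],[[0,0,0],[2.6,-4.7,0],0],[[0,0,0],[2.6,-4.7,0],0],[[0,0,0],[2.6,-4.7,0],0],[[0,0,0],[2.6,-4.7,0],0]]'

```text
clock: 2.58
position: [0.4805, -0.0398, 0.4619]
ee_rot: [-0.0, 0.127, 0.992, 0.001]
contact_force: [0.8, 0.6, -0.1]
width: -0.0
gripper_force: 0.0
```

drive_tool --rows '[[[0,0,0],[2.8,-4.8,0],0],[[0,0,0],[2.8,-4.8,0],0],[[0,0,0],[0,0,0],0]]'

```text
clock: 2.95
position: [0.5378, -0.1377, 0.4593]
ee_rot: [-0.002, 0.129, 0.992, 0.0]
contact_force: [0.0, 1.0, -0.8]
width: -0.0002
gripper_force: 0.0
```

Run:
```python
from h import *
s=manip.get_state();print(s['clock'],s['position'],s['ee_rot'],s['qpos'],s['contact_force'])
a=eyes.get_image("side")[:,:,::-1];c=eyes.get_calibration("wrist");b=eyes.get_image("wrist")[:,:,::-1]
print(pix("wrist",np.array([.5386,-.138,.0365]),c))
cv2.imwrite('pics/mid2.png',cv2.resize(np.hstack([a,b]),(800,300),interpolation=cv2.INTER_AREA))
```

```text
2.95 [ 0.53782604 -0.13769149  0.45931955] [-1.80226844e-03  1.28875267e-01  9.91659110e-01  3.56617405e-04] [-3.75845080e-01  2.09530827e-01  1.07707824e+00 -1.96355188e-04
  1.85865319e+00 -1.68822696e+00] [ 0.03164286  1.01222711 -0.75615242]
[276.0486055  152.42080803]
```

View pics/mid2.png

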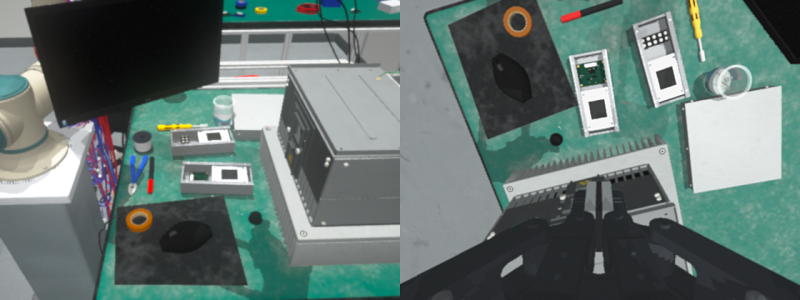

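The wrist view has the board tray's pad at about (276,153), against a predicted (276,152), so the position is right. Descending now.

drive_tool --rows '[[[0,0,0],[0,0,-5.5],0],[[0,0,0],[0,0,-5.5],0],[[0,0,0],[0,0,-5.5],0],[[0,0,0],[0,0,-5.5],0],[[0,0,0],[0,0,-5.5],0],[[0,0,0],[0,0,-5.5],0],[[0,0,0],[0,0,-4],0],[[0,0,0],[0,0,-2],0]]'

```text
clock: 4.05
position: [0.5336, -0.1329, 0.0708]
ee_rot: [-0.001, 0.127, 0.992, 0.001]
contact_force: [1.0, -0.9, 1.3]
width: -0.0001
gripper_force: 0.0
```

drive_tool --rows '[[[0,0,0],[0,0,-0.5],0],[[0,0,0],[0,0,0],0],[[0,0,0],[0,0,0],0]]'

```text
clock: 4.42
position: [0.536, -0.1357, 0.0688]
ee_rot: [0.001, 0.128, 0.992, -0.0]
contact_force: [-0.3, 0.3, 0.3]
width: -0.0001
gripper_force: 0.0
```

drive_tool --rows '[[[0,0,0],[0.25,-0.2,-1.0],0],[[0,0,0],[0,0,-0.7],0],[[0,0,0],[0,0,0],0],[[0,0,0],[0,0,0],0]]'

```text
clock: 4.92
position: [0.5375, -0.1379, 0.0502]
ee_rot: [-0.0, 0.128, 0.992, 0.0]
contact_force: [0.4, -0.8, -0.1]
width: 0.0
gripper_force: 0.0
```

drive_tool --rows '[[[0,0,0],[0,0,-0.3],0],[[0,0,0],[0,0,0],0],[[0,0,0],[0,0,0],0]]'

```text
clock: 5.3
position: [0.5379, -0.138, 0.0476]
ee_rot: [0.0, 0.128, 0.992, -0.0]
contact_force: [0.1, -0.1, 1.8]
width: 0.0004
gripper_force: 0.9
```

Just touching. Pressing in small steps.

drive_tool --rows '[[[0,0,0],[0,0,-0.1],0],[[0,0,0],[0,0,0],0],[[0,0,0],[0,0,0],0]]'

```text
clock: 5.68
position: [0.5382, -0.138, 0.0475]
ee_rot: [0.001, 0.128, 0.992, -0.0]
contact_force: [0.2, 1.4, 7.7]
width: 0.0001
gripper_force: 3.9
```

drive_tool --rows '[[[0,0,0],[0,0,-0.05],0],[[0,0,0],[-0.5,0.055,0],0],[[0,0,0],[-0.5,0.055,0],0],[[0,0,0],[-0.5,0.055,0],0],[[0,0,0],[0,0,0],0]]'

```text
clock: 6.3
position: [0.5238, -0.1368, 0.0475]
ee_rot: [0.002, 0.128, 0.992, -0.001]
contact_force: [0.1, -0.4, 8.8]
width: -0.0001
gripper_force: 4.8
```

drive_tool --rows '[[[0,0,0],[-0.5,0.055,-0.03],0],[[0,0,0],[-0.5,0.055,0],0],[[0,0,0],[-0.5,0.055,0],0]]'

```text
clock: 6.68
position: [0.5101, -0.1357, 0.0475]
ee_rot: [0.003, 0.128, 0.992, -0.001]
contact_force: [0.5, -0.8, 10.1]
width: 0.0001
gripper_force: 4.8
```

Run:
```python
from h import *
s=manip.get_state();print(s['clock'],s['position'],s['contact_force'])
a=eyes.get_image("side")[:,:,::-1]
cv2.imwrite('pics/drag.png',cv2.resize(a[170:290,200:380],None,fx=4,fy=4,interpolation=cv2.INTER_CUBIC))
```

```text
6.675 [ 0.51010831 -0.13571613  0.04746376] [ 0.45360914 -0.78457441 10.05673539]
```

View pics/drag.png

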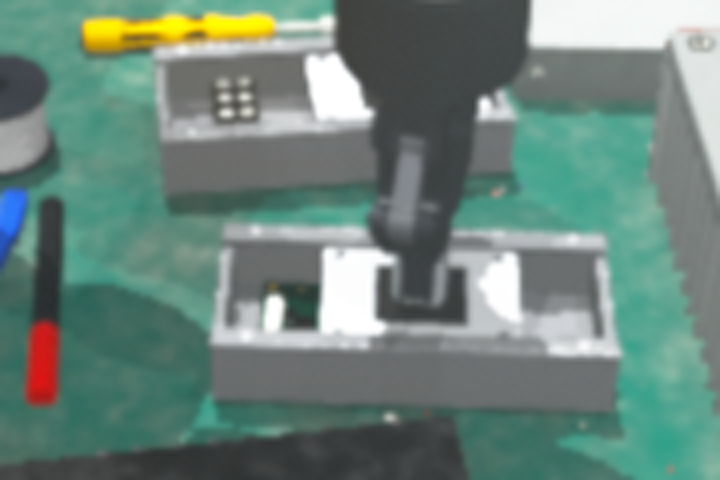

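The crop shows the cover moving with the finger: its near edge is at crop column 320, and the fingers sit on the pad. Continuing the drag.

drive_tool --rows '[[[0,0,0],[-0.5,0.055,0],0],[[0,0,0],[-0.5,0.055,0],0],[[0,0,0],[-0.5,0.055,0],0],[[0,0,0],[-0.5,0.055,0],0],[[0,0,0],[-0.5,0.055,0],0],[[0,0,0],[-0.5,0.055,0],0],[[0,0,0],[-0.5,0.055,0],0]]'

```text
clock: 7.6
position: [0.4754, -0.1329, 0.0475]
ee_rot: [0.004, 0.128, 0.992, -0.002]
contact_force: [1.1, -3.9, 8.8]
width: 0.0002
gripper_force: 4.7
```

drive_tool --rows '[[[0,0,0],[-0.3,0.03,0],0],[[0,0,0],[-0.2,0.02,0],0],[[0,0,0],[0,0,0],0]]'

```text
clock: 7.98
position: [0.4704, -0.1325, 0.0475]
ee_rot: [0.003, 0.128, 0.992, -0.002]
contact_force: [1.4, -3.3, 11.1]
width: 0.0001
gripper_force: 4.9
```

drive_tool --rows '[[[0,0,0],[-0.3,-0.05,0],0],[[0,0,0],[-0.3,0,0],0],[[0,0,0],[0,0,0],0]]'

```text
clock: 8.35
position: [0.4659, -0.1324, 0.0475]
ee_rot: [0.005, 0.128, 0.992, -0.001]
contact_force: [4.6, -0.3, 7.8]
width: -0.0001
gripper_force: 3.7
```

Run:
```python
from h import *
s=manip.get_state();print(s['clock'],s['position'],s['contact_force'])
a=eyes.get_image("side")[:,:,::-1]
cv2.imwrite('pics/drag2.png',cv2.resize(a[170:290,200:380],None,fx=4,fy=4,interpolation=cv2.INTER_CUBIC))
```

```text
8.35 [ 0.46592661 -0.13235788  0.04749957] [ 4.5586094  -0.25565255  7.7769964 ]
```

View pics/drag2.png

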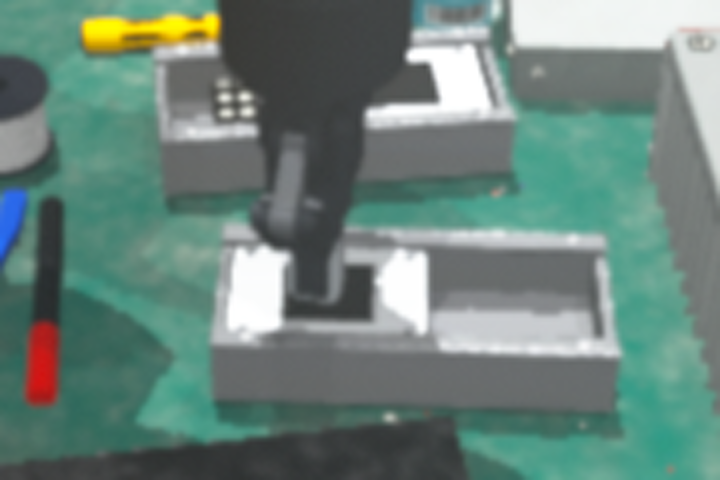

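The force along x has risen to 4.6 N, and the picture shows the cover against the near end wall (edge at crop column 230). I'll lift off and check.

drive_tool --rows '[[[0,0,0],[0,0,1],0],[[0,0,0],[0,0,4],0],[[0,0,0],[0,0,5],0],[[0,0,0],[0,0,5],0],[[0,0,0],[0,0,5],0],[[0,0,0],[0,0,5],0],[[0,0,0],[0,0,5],0],[[0,0,0],[0,0,0],0]]'

```text
clock: 9.4
position: [0.4625, -0.1311, 0.3496]
ee_rot: [0.004, 0.128, 0.992, -0.001]
contact_force: [-0.7, 0.8, -0.9]
width: -0.0
gripper_force: 0.0
```

Run:
```python
from h import *
s=manip.get_state();print(s['clock'],s['position'],s['contact_force'])
b=eyes.get_image("side")[:,:,::-1].copy();cv2.imwrite('pics/end.png',cv2.resize(b[150:290,200:380],None,fx=4,fy=4))
p=pix("side",np.array([.4715,-.134,.0365]));u,v,k=blob("side",b,tuple(p.round().astype(int)),16);q=ray("side",u,v,.0365);print(p,k,q,"moved",np.hypot(*(q-[.5383,-.1376,.0365])[:2]))
```

```text
9.4 [ 0.46246193 -0.1310861   0.34958695] [-0.74746396  0.77454752 -0.93316683]
[281.89289726 243.13212158] 251 [ 0.47147007 -0.13260024  0.0365    ] moved 0.0670166949607015
```

View pics/end.png

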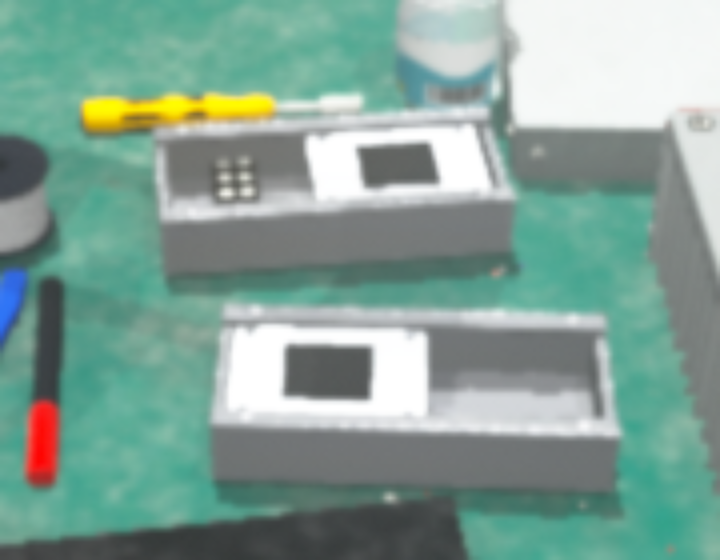

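The board cover is home: it moved 67 mm and met its stop. The terminal cover is still open and the arm is clear of everything.

```bash
python3 -c "
from rig import job
print(job.sign_off())"
```

```text
the job is handed in; nothing more can be done
None
```

The board tray's cover is home against its end stop after a 67 mm drag, the terminal tray's cover is still open, the arm is clear of everything, and the job was handed in at about 9.5 s; no verdict came back.

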